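# Feed a box along the fence with the push stick

## Robot

A 6-joint arm with a two-finger parallel gripper is mounted at the origin on a cart in front of the work surface, level with it; the furniture and walls round the work are solid. World frame = base frame: x ahead of the robot, y to its left, z up, the work surface at z = 0. Lengths are in mm, angles in rad, forces in N, time in s.
With the tool pointing down it reaches from about 350 to 800 mm from the base axis. Payload 7.3 kg.
Tool frame: the origin (TCP) lies at the very end of the fingers, on their centre line; the grasp point (between the pads) lies robot.grip_depth behind it (robot.grip_depth is the distance from the TCP to the grasp point, in mm); z points along the fingers, y is the line along which they close (so a half turn about z gives the same grasp; the last joint's range is limited). The gripper opens to 85 mm and grips with 20 to 120 N. Pads are 22 mm wide; open, the fingers measure 114 mm over their backs; the gripper's body (76 mm by 85 mm) begins 54 mm behind the grasp point. The pads swing forward as they close: fully open they stand 13 mm farther back than shut.
Start: joints at [1.078, 0.342, 1.524, -0, 1.275, -0.146], TCP at [178.428, 493.769, 231.322] pointing down, gripper open.
Joint ranges: [-2.53, 2.53], [-0.77, 2.02], [0.04, 2.7], [-1, 4.14], [0.28, 2.66], [-3.11, 3.11]. Speed limits (rad/s): [2.57, 2.57, 3.14, 3.14, 3.14, 3.14].

## Interface

Orientations are given as a rotation vector (axis times angle).
In Python, from plant import robot gives the robot as it stands.
- The arm moves only by the tool step_arm, never from a script. Its argument "steps" is a list that holds one entry, the list of rows, each a list of 7 numbers: the opening, from 0 (shut) to 1 (fully open), then the shift along the world's x, y, z in mm, then the turn, a rotation vector about the world's x, y, z in rad. In form: [[[jaw, tx, ty, tz, rx, ry, rz], ...]]. A call has 1 to 12 rows; each row is the pose to reach, as a shift and turn from the pose commanded when the call began; what a row does not reach only later rows make up. A row lasts 1/8 s, in which the tool goes at most 62.5 mm and 10.7 degrees, less where a joint would pass 70% of its speed; a pose out of reach is approached as far as the arm can. A call with a gripper value outside its range is refused whole. The fingers move at their own pace and stop on an object; "grip_force" is the grip in N (left out, the last holds). Time passes only in rows, so rows that repeat a pose let the fingers close. It gives the time, the measured TCP pose, the force, the opening and the grip force at its end, in the units of the state.
- robot.state(): the state, without advancing time (a new reading comes with each control period).
- robot.get_image(name): name is "side" or "top"; returns a dict with "color" (400x640x3 uint8, red, green, blue), "depth" (400x640 float32, mm along the optical axis (not along the pixel's ray), 0 where there is no reading), "fov_y" (degrees; the focal length in pixels is half the picture's height over the tangent of half this angle, whatever the lens; pixels are square), "cx", "cy" (the principal point, pixels), "k1" (the pictures are not rectified: a ray, as slopes to the right and down, at radius r is drawn at 1 + k1 r^2 times it, then the intrinsics apply), "cam_to_world" (4x4, takes a point from camera to world coordinates). Camera axes: x right, y up, looking along -z (the intrinsics and any distortion apply to the point x, -y, -z); pixel columns grow to the right and rows downward; lengths in mm; the calibration is good to about 2 mm. A picture is of the moment at which its call begins.
- robot.job_done(): hands the job in; it is judged then, once.
The state is a dict: "t": time; "joints": joint angles; "qvel": joint speeds; "joint_efforts": joint torques, N m; "ee_pos": TCP position; "tcp_rot": TCP orientation; "force": force on the tool from outside, world axes, zero at the start; "wrist_torque": the same for the moment, N m; "opening": finger opening in mm; "finger_force": force on a finger pad.
Only numpy, scipy, OpenCV 4.12 (cv2) and the standard library are available. Lean on these libraries where they do the work, as an engineer would, in place of code of your own. Each camera call takes 0.05 s, during which the arm holds its last target. There are 200 camera calls.

## Task

Take the push stick by its handle and use it to slide the small kraft box standing on the robot's side of the fence sideways until it sits squarely against the fence; then feed it along the fence, keeping it against the fence all the way, until it meets the yellow end stop. Touch the box only with the stick, leave the stick standing upright on the bench, and leave the yellow tape measure where it is.

Things in the scene. Friction and masses are not known exactly. Their poses are not given: they have to be found in the camera images.
- fence: Fixed aluminium guide rail on the bench, 22 mm thick (x), 320 mm long (y), 45 mm high, origin at the centre of its underside, z up. Its +y axis is the feed direction, roughly to the robot's left. Its flat working face is at x = -11 mm and looks towards the robot (-x). A yellow end stop, 20 mm thick and 45 mm high, sticks out 60 mm from the working face near the +y end; its flat face towards the incoming box is at y = +130 mm. Two low bolted feet lie behind the rail (+x side).
- kraft_box: Small closed kraft cardboard box, 50 x 50 mm and 66 mm high, about 0.14 kg, origin at the centre of its underside, x and y axes across its side faces, z up. It starts on the robot's side of the fence, near the -y end, 2 to 5 cm clear of the working face and turned up to 13 degrees from it. It slides on the bench. Two similar boxes behind the fence stay where they are.
- push_stick: Push stick standing upright and loose on the bench: a square wooden foot with black rubber sides, 40 x 40 mm and 40 mm high, and on its centre a square wooden handle 24 x 24 mm that rises from 40 mm to 150 mm above the underside, with a red band near the top. About 0.18 kg. Origin at the centre of its underside, x and y axes across its flat faces (foot and handle faces parallel), z up. Any of the four foot sides can push.
- tape_measure: Yellow and black tape measure, 35 mm wide (x), 75 mm long (y), 62 mm high, standing loose on the bench about 10 cm beside the push stick, to its left or right. Origin at the centre of its underside. A bystander.
There are look-alikes about, which are no part of the job. Leave any purple look-alike of the push_stick alone.

How it is judged:
By the outcome, as a careful person would: the job done as asked, in the order asked, and still so for the second after the job is handed in, with the robot touching nothing.
It also fails if it takes over 40 s, if anything falls off the work surface, if the arm or the gripper's body presses on something with over 40 N, if the wrist force passes 120 N, or if a joint passes its speed limit or range.

## Working session

There is one attempt and no reset: what is moved stays moved. The work goes in short steps, Python scripts to look and compute and a tool call to move; the robot and the scene stay as the last step left them, time stands still between calls to the robot, and variables do not carry over. Pictures are saved under pics/ and viewed, at most 11 in all, crops included, and the job is handed in when it is done.

Besides the shell and the picture viewer there is one more tool, called after "Request:" as a command line: name --argument value ..., lists and objects as JSON in quotes. step_arm: Moves the arm, as the interface text tells. Its arguments: {"type":"object","properties":{"steps":{"type":"array","items":{"type":"array","items":{"type":"array","items":{"type":"number"}}}},"grip_force":{"type":"number"}},"required":["steps"]}

```bash
mkdir -p pics; cat > h.py <<'E'
from plant import robot
import numpy as np, cv2
def grab(n):
    return robot.get_image(n)
def K(im):
    f=200/np.tan(np.radians(im["fov_y"])/2); return f,im["cx"],im["cy"],im["k1"]
def ray(im,u,v):
    f,cx,cy,k=K(im); a=np.array([(u-cx)/f,(v-cy)/f]); s=a.copy()
    for _ in range(20): s=a/(1+k*(s@s))
    return s
def at_z(im,u,v,z):
    s=ray(im,u,v); T=np.array(im["cam_to_world"]); d=T[:3,:3]@np.array([s[0],-s[1],-1]); o=T[:3,3]
    return (o+d*(z-o[2])/d[2]).round(1)
def cloud(im):
    f,cx,cy,k=K(im); v,u=np.mgrid[0:400,0:640].astype(float); a=np.stack([(u-cx)/f,(v-cy)/f],-1); s=a.copy()
    for _ in range(15): s=a/(1+k*(s**2).sum(-1,keepdims=True))
    d=im["depth"][...,None]; P=np.concatenate([s[...,:1]*d,-s[...,1:]*d,-d],-1); T=np.array(im["cam_to_world"])
    return P@T[:3,:3].T+T[:3,3]
def save(im,name,box=None):
    c=cv2.cvtColor(im["color"],cv2.COLOR_RGB2BGR)
    if box:
        u0,v0,u1,v1=box; c=c[v0:v1,u0:u1]; s=min(800/c.shape[1],600/c.shape[0]); c=cv2.resize(c,None,fx=s,fy=s,interpolation=cv2.INTER_CUBIC)
    cv2.imwrite("pics/"+name,c)
E
python3 - <<'E'
from h import *
a=grab("top");b=grab("side")
np.save("top.npy",a,allow_pickle=True)
for im,n in((a,"top0.png"),(b,"side0.png")):
    save(im,n); print(n,np.array(im["cam_to_world"]).round(2).tolist(),K(im))
s=robot.state();print(s,robot.grip_depth)
E
```

```text
top0.png [[-0.02, 0.99, -0.14, 444.48], [-1.0, -0.02, -0.01, 216.1], [-0.01, 0.14, 0.99, 885.17], [0.0, 0.0, 0.0, 1.0]] (np.float64(381.9065089971636), 322.7515542046746, 201.05891638377562, -0.01830543772192579)
side0.png [[0.85, 0.31, -0.44, 91.2], [-0.53, 0.47, -0.7, -520.9], [-0.01, 0.83, 0.56, 614.23], [0.0, 0.0, 0.0, 1.0]] (np.float64(481.7810137448066), 323.14897725043033, 193.21455675183174, -0.1347434877150326)
{'t': 0.1, 'joints': array([ 1.07802330e+00,  3.42635393e-01,  1.52493589e+00, -2.27859227e-06,
        1.27539502e+00, -1.46016762e-01]), 'qvel': array([ 1.35509893e-03, -2.97471788e-03, -3.10634764e-03, -5.86572088e-05,
        2.45345678e-04, -2.86448267e-04]), 'joint_efforts': array([-4.16722332e-04, -4.34449553e+01, -2.46490055e+01, -3.46149682e-04,
        4.67360427e-03,  2.25848754e-05]), 'ee_pos': array([178.23532166, 493.4334978 , 230.69959169]), 'tcp_rot': array([-5.41883516e-01, -3.09406942e+00,  2.04939656e-03]), 'force': array([-0.75150384,  0.15284485, -1.54171545]), 'wrist_torque': array([-0.01266511, -0.00150037,  0.03995984]), 'finger_force': 0.0, 'opening': 85.56598484316078} 18.700000000000003
```

View pics/top0.png

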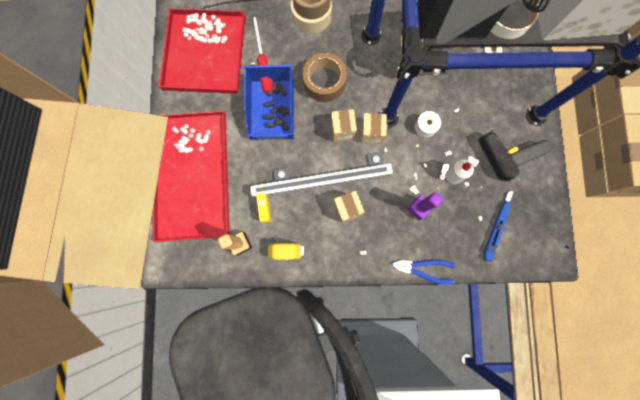

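View pics/side0.png

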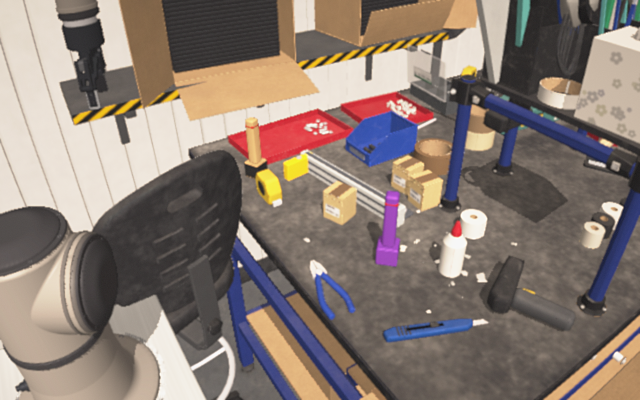

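Top view: fence runs (253,190)–(391,169), end stop at (263,207), box at (348,206), and tape measure at (286,251). Push stick candidates are the wooden stick at top (235,242) / side (254,150) and the purple look-alike at top (427,206) / side (389,230). I choose the wooden one and check it in a crop.

```bash
python3 - <<'E'
from h import *
a=np.load("top.npy",allow_pickle=True).item()
b=grab("side")
ca=cv2.resize(a["color"][160:280,200:400],None,fx=4,fy=4,interpolation=cv2.INTER_CUBIC)
cb=cv2.resize(b["color"][110:210,230:280],(240,480),interpolation=cv2.INTER_CUBIC)
cb=cv2.resize(cb,(0,0),fx=1,fy=1)
ca=ca[:, :]
out=np.zeros((600,800,3),np.uint8); out[:480,:800]=ca; out[0:300,650:800]=cv2.resize(cb,(150,300))
cv2.imwrite("pics/crop1.png",out[...,::-1])
P=cloud(a)
def blk(u0,u1,v0,v1,z0,z1):
    q=P[v0:v1,u0:u1].reshape(-1,3); q=q[(q[:,2]>z0)&(q[:,2]<z1)]
    r=cv2.minAreaRect(q[:,:2].astype(np.float32)); print(len(q),q.mean(0).round(1),r)
print("bench",np.median(P[255:270,330:380,2]))
blk(330,368,190,225,58,75)   # box
blk(240,400,160,200,38,52)   # fence top
blk(252,275,195,225,35,55)   # stop
blk(262,308,238,264,50,70)   # tape
blk(210,260,225,262,140,160) # handle top
blk(210,260,225,262,30,48) # foot
blk(405,450,185,225,100,170) 
E
```

```text
bench -0.1664413547553636
544 [553.  165.2  65.8] ((553.5899047851562, 165.04061889648438), (50.77638626098633, 49.99633026123047), 19.17168617248535)
1457 [614.3 227.9  44.8] ((614.9011840820312, 223.74386596679688), (33.78137969970703, 319.88067626953125), 10.318029403686523)
260 [555.5 356.1  44.3] ((555.607666015625, 360.6104431152344), (62.346981048583984, 28.513288497924805), 8.53010082244873)
411 [457.5 308.3  59. ] ((457.57940673828125, 309.58648681640625), (58.67939376831055, 32.28142166137695), 89.08013153076172)
141 [477.6 409.7 148.5] ((478.2909240722656, 410.6427917480469), (22.681692123413086, 22.868194580078125), 20.272916793823242)
167 [475.3 403.2  39.2] ((476.7610168457031, 411.0935974121094), (39.19007873535156, 39.468223571777344), 25.892154693603516)
227 [549.7   3.7 138.8] ((552.0037231445312, -0.005001068115234375), (23.57524871826172, 26.062671661376953), 46.6949462890625)
```

View pics/crop1.png

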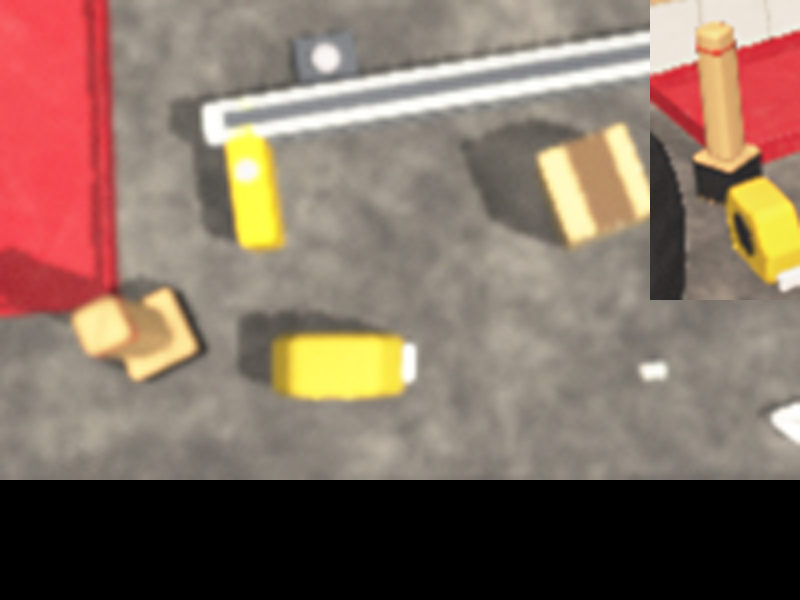

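The wooden stick at crop (105,325)/(160,335) has a red band and black rubber sides in the side inset, so it is the right one. Next I fit the fence and box geometry precisely.

```bash
python3 - <<'E'
from h import *
a=np.load("top.npy",allow_pickle=True).item()
P=cloud(a); q=P[150:205,240:405].reshape(-1,3); q=q[(q[:,2]>41)&(q[:,2]<50)]
q=q[q[:,0]>0]
for it in range(3):
    if it==0:
        m=q[:,:2]; m=m[m[:,1]<330]
    d=np.array(cv2.fitLine(m.astype(np.float32),cv2.DIST_HUBER,0,.01,.01)).ravel()
    n=np.array([d[1],-d[0]]); s=(q[:,:2]-d[2:])@n; 
    m=q[abs(s)<13][:,:2]; m=m[m[:,1]<330]
t=np.sign(d[1])*d[:2]; n=np.array([t[1],-t[0]]) # n = +x fence
sall=(q[:,:2]-d[2:])@n; tt=(q[:,:2]-d[2:])@t; w=abs(sall)<13
print("theta",np.degrees(np.arctan2(-t[0],t[1])), "width",np.percentile(sall[w],[1,99]),"along",tt[w].min(),tt[w].max(), "pt",d[2:])
c=d[2:]+t*(tt[w].min()+tt[w].max())/2+n*np.percentile(sall[w],[1,99]).mean(); print("centre",c)
# edges by pixel: front top edge from crop (230,143)->? 
Y=a["color"].astype(int); 
hs=q[(sall<-16)&(tt>100)]; st=(hs[:,:2]-c)@t; print("stop range along",np.percentile(st,[1,50,99]))
def loc(p): p=np.array(p)-c; return (p@n).round(1),(p@t).round(1)
print("box",loc((553.5,165)),"stick",loc((477.5,410.5)),"tape",loc((457.6,309.6)),"purple",loc((552,0)))
for u,v in((278,100+0),): pass
print([at_z(a,200+x/4,160+y/4,40) for x,y in((163,287),(203,345),(139,381),)])
print([at_z(a,200+x/4,160+y/4,150) for x,y in((72,316),(110,295),(137,333),(92,357))])
print([at_z(a,200+x/4,160+y/4,66) for x,y in((537,153),(625,123),(570,247),(655,213))])
print("bench edge",at_z(a,300,287,0),"tape px",at_z(a,270,240,0))
E
```

```text
theta 8.511341 width [-10.45245892  11.29732685] along -133.90821256688344 185.92473922856684 pt [619.34155 197.98553]
centre [615.90997638 223.76988131]
stop range along [130.46504897 138.93910025 149.97068153]
box (np.float64(-70.4), np.float64(-48.9)) stick (np.float64(-109.2), np.float64(205.2)) tape (np.float64(-143.9), np.float64(108.3)) purple (np.float64(-96.3), np.float64(-211.8))
[array([502.6, 403.4,  40. ]), array([470.3, 380.9,  40. ]), array([451.2, 415.9,  40. ])]
[array([481.8, 422.8, 150. ]), array([491.6, 404.6, 150. ]), array([473.2, 391.2, 150. ]), array([462.1, 412.7, 150. ])]
[array([570. , 195.3,  66. ]), array([585.6, 147.1,  66. ]), array([518.6, 178.7,  66. ]), array([536.1, 132.4,  66. ])]
bench edge [377.7 275.7   0. ] tape px [485.2 344.2   0. ]
```

Request:
step_arm --steps '[[[1, 299, -83, 0, 0, 0, 0.855], [1, 299, -83, 0, 0, 0, 0.855], [1, 299, -83, 0, 0, 0, 0.855], [1, 299, -83, 0, 0, 0, 0.855], [1, 299, -83, 0, 0, 0, 0.855], [1, 299, -83, 0, 0, 0, 0.855], [1, 299, -83, 0, 0, 0, 0.855], [1, 299, -83, 0, 0, 0, 0.855]]]' --grip_force 50

```text
t: 1.15
ee_pos: [475.9, 411.5, 231.3]
tcp_rot: [0.791, -3.04, -0.001]
force: [0.0, 0.8, -0.2]
opening: 85.6
finger_force: 0.0
```

```bash
python3 - <<'E'
from h import *
b=grab("side"); print(robot.state()["ee_pos"])
save(b,"side1.png",(180,60,340,220))
P=cloud(b); q=P[110:210,230:290].reshape(-1,3)
for z0,z1 in((60,140),(15,38),(142,156)):
    m=q[(q[:,2]>z0)&(q[:,2]<z1)&(abs(q[:,0]-477)<45)&(abs(q[:,1]-410)<45)]; print(len(m),m.mean(0).round(1),cv2.minAreaRect(m[:,:2].astype(np.float32)))
E
```

```text
[475.8253602  411.62769229 231.56220043]
405 [474.3 401.3 100.6] ((475.0093078613281, 402.27716064453125), (19.92902374267578, 30.482257843017578), 69.36305236816406)
195 [473.6 398.6  27.3] ((491.252685546875, 409.5697937011719), (74.15149688720703, 42.0179328918457), 17.186506271362305)
75 [475.5 404.9 147.8] ((476.9901428222656, 406.7323913574219), (24.054798126220703, 23.345033645629883), 18.731304168701172)
```

View pics/side1.png

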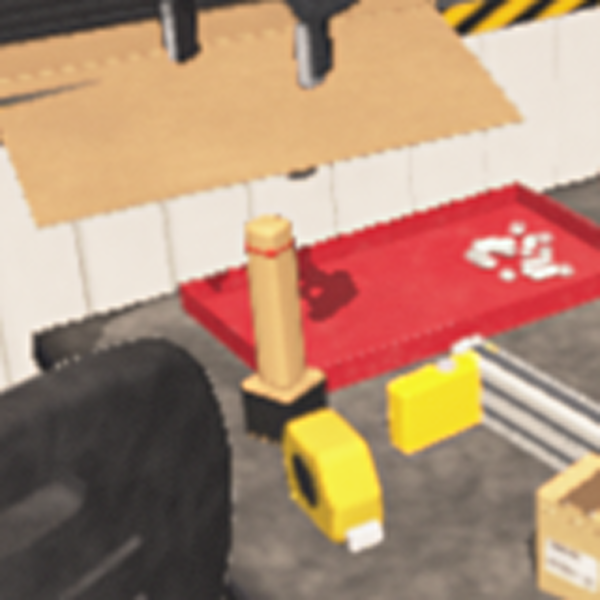

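The crop shows the fingers (182,50) and (312,75) straddling the line of the handle (268,235), with a vertical extrapolation at about 255 against a finger midpoint of 247. That is good enough to descend and grip.

Request:
step_arm --steps '[[[1, 1, -1, -45, 0, 0, 0], [1, 1, -1, -90, 0, 0, 0], [1, 1, -1, -135, 0, 0, 0], [1, 1, -1, -135, 0, 0, 0], [0, 1, -1, -135, 0, 0, 0], [0, 1, -1, -135, 0, 0, 0], [0, 1, -1, -135, 0, 0, 0], [0, 1, -1, -135, 0, 0, 0], [0, 1, -1, -135, 0, 0, 0], [0, 1, -1, -135, 0, 0, 0]]]'

```text
t: 2.45
ee_pos: [478.9, 410.1, 97.7]
tcp_rot: [-0.789, 3.039, 0.001]
force: [-1.5, -0.9, 6.2]
opening: 23.6
finger_force: 49.5
```

Request:
step_arm --steps '[[[0, 0, 0, 30, 0, 0, 0], [0, 0, 0, 70, 0, 0, 0], [0, 0, 0, 100, 0, 0, 0], [0, 3, -45, 100, 0, 0, -0.1], [0, 6, -95, 100, 0, 0, -0.2], [0, 9, -145, 100, 0, 0, -0.3], [0, 12, -195, 100, 0, 0, -0.36], [0, 12, -230, 100, 0, 0, -0.36], [0, 12, -250, 100, 0, 0, -0.36], [0, 12, -250, 100, 0, 0, -0.36], [0, 12, -250, 100, 0, 0, -0.36]]]'

```text
t: 3.82
ee_pos: [490.4, 160.2, 196.3]
tcp_rot: [0.233, -3.133, -0.001]
force: [0.8, -0.2, -2.2]
opening: 23.3
finger_force: 49.6
```

```bash
python3 - <<'E'
from h import *
b=grab("side"); s=robot.state(); print(s["ee_pos"],s["tcp_rot"],s["opening"],s["force"])
save(b,"side2.png",(180,60,420,240))
P=cloud(b); q=P.reshape(-1,3); c=q.copy()
e=s["ee_pos"]
for z0,z1 in((102,138),(140,150)):
    m=q[(q[:,2]>z0)&(q[:,2]<z1)&(abs(q[:,0]-e[0])<50)&(abs(q[:,1]-e[1])<50)]; print(len(m),m.mean(0).round(1),m.min(0).round(1),m.max(0).round(1),cv2.minAreaRect(m[:,:2].astype(np.float32)))
m=q[(abs(q[:,0]-e[0])<50)&(abs(q[:,1]-e[1])<50)&(q[:,2]>80)]; print(np.percentile(m[:,2],[0,1,3]))
E
```

```text
[490.34009343 160.47672366 196.2743057 ] [ 2.3355039e-01 -3.1328246e+00 -5.6610752e-04] 23.26771211412302 [ 0.4787411   0.4081075  -2.84091854]
494 [482.9 146.7 121.7] [466.  134.5 102.1] [512.1 175.7 138. ] ((488.3515930175781, 157.74395751953125), (40.99909591674805, 43.105892181396484), 11.570401191711426)
64 [485.1 150.4 145.2] [476.2 143.5 140.1] [499.1 165.3 150. ] ((484.3983459472656, 150.82470703125), (15.651750564575195, 27.052043914794922), 52.16893768310547)
[ 98.05234671 105.8210479  116.6366783 ]
```

View pics/side2.png

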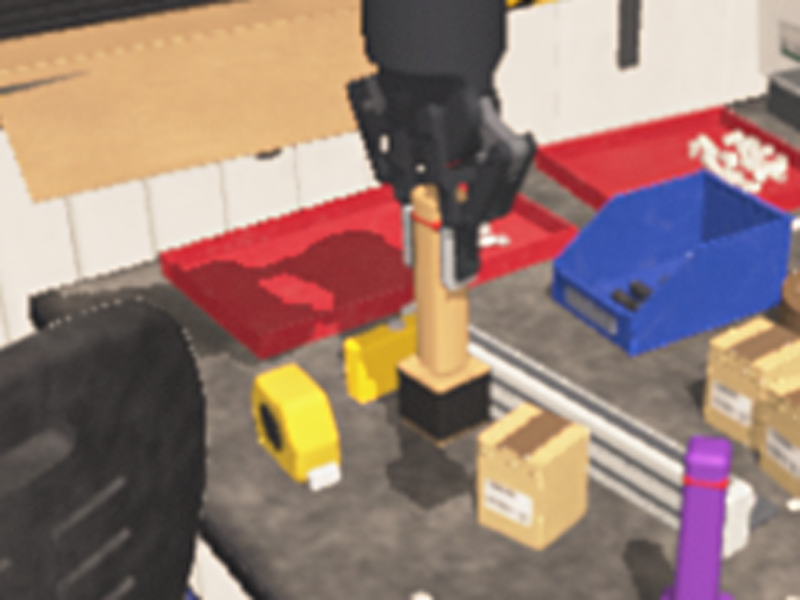

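The stick hangs upright at crop (445,390), yaw close to the fence's, on the robot side of the box (535,475). Lowering it now and starting the sideways push.

Request:
step_arm --steps '[[[0, 0, 0, -40, 0, 0, 0], [0, 0, 0, -80, 0, 0, 0], [0, 0, 0, -96, 0, 0, 0], [0, 0, 0, -96, 0, 0, 0], [0, 6, 0.9, -96, 0, 0, 0], [0, 12, 1.8, -96, 0, 0, 0], [0, 18, 2.7, -96, 0, 0, 0], [0, 24, 3.6, -96, 0, 0, 0], [0, 30, 4.5, -96, 0, 0, 0], [0, 36, 5.4, -96, 0, 0, 0], [0, 40, 6, -96, 0, 0, 0], [0, 42, 6.3, -96, 0, 0, 0]]]'

```text
t: 5.38
ee_pos: [532.6, 166.1, 100.2]
tcp_rot: [0.233, -3.133, -0.0]
force: [-1.3, -0.3, -2.5]
opening: 23.3
finger_force: 49.5
```

```bash
cat > m.py <<'E'
from h import *
n=np.array([.989,.148]);t=np.array([-.148,.989]);c=np.array([615.9,223.8])
def look(name,box):
    a=grab("top"); s=robot.state(); print("tcp",s["ee_pos"].round(1),"local",((s["ee_pos"][:2]-c)@n).round(1),((s["ee_pos"][:2]-c)@t).round(1),"F",s["force"].round(1))
    save(a,name,box); P=cloud(a).reshape(-1,3); C=a["color"].reshape(-1,3).astype(int)
    l=np.stack([(P[:,:2]-c)@n,(P[:,:2]-c)@t],1)
    w=(P[:,2]>60)&(P[:,2]<70)&(l[:,0]>-100)&(l[:,0]<0)&(abs(l[:,1])<140)&(C[:,0]>C[:,2]+20)
    if w.sum()>20: print("box",w.sum(),cv2.minAreaRect(l[w].astype(np.float32)))
    return a
E
python3 -c "
from m import *
look('top3.png',(240,140,400,260))"
```

```text
tcp [532.8 166.1 100.3] local -90.8 -44.8 F [ 0.1 -0.3 -2.7]
```

View pics/top3.png

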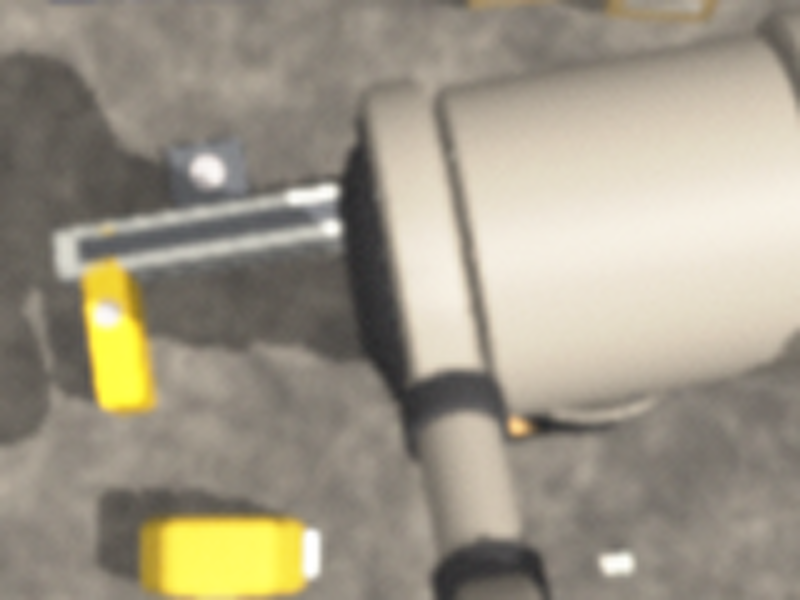

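The arm hides the box from above, so from here I use the side camera. Next, the rest of the sideways push.

Request:
step_arm --steps '[[[0, 2, 0.3, 0, 0, 0, 0], [0, 4, 0.6, 0, 0, 0, 0], [0, 6, 0.9, 0, 0, 0, 0], [0, 8, 1.2, 0, 0, 0, 0], [0, 9, 1.3, 0, 0, 0, 0], [0, 9.5, 1.4, 0, 0, 0, 0], [0, 9.5, 1.4, 0, 0, 0, 0]]]'

```text
t: 6.3
ee_pos: [542.0, 167.5, 100.3]
tcp_rot: [-0.233, 3.133, 0.0]
force: [0.1, -1.0, -1.7]
opening: 23.3
finger_force: 49.5
```

```bash
cat >> m.py <<'E'
def side(name,box):
    b=grab("side"); s=robot.state(); print("tcp",s["ee_pos"].round(1),"local",((s["ee_pos"][:2]-c)@n).round(1),((s["ee_pos"][:2]-c)@t).round(1),"F",s["force"].round(1))
    save(b,name,box); P=cloud(b).reshape(-1,3)
    l=np.stack([(P[:,:2]-c)@n,(P[:,:2]-c)@t],1)
    w=(P[:,2]>61)&(P[:,2]<70)&(l[:,0]>-66)&(l[:,0]<0)&(l[:,1]>-100)&(l[:,1]<135)
    if w.sum()>20: print("boxtop",w.sum(),l[w].mean(0),cv2.minAreaRect(l[w].astype(np.float32)))
E
python3 -c "
from m import *
side('side4.png',(260,120,460,270))"
```

```text
tcp [542.  167.5 100.3] local -81.5 -44.8 F [ 0.1 -0.1 -2.2]
boxtop 351 [-38.40304092 -60.31671271] ((-37.406959533691406, -57.40428161621094), (53.75509262084961, 53.33476638793945), 0.5600547790527344)
```

View pics/side4.png

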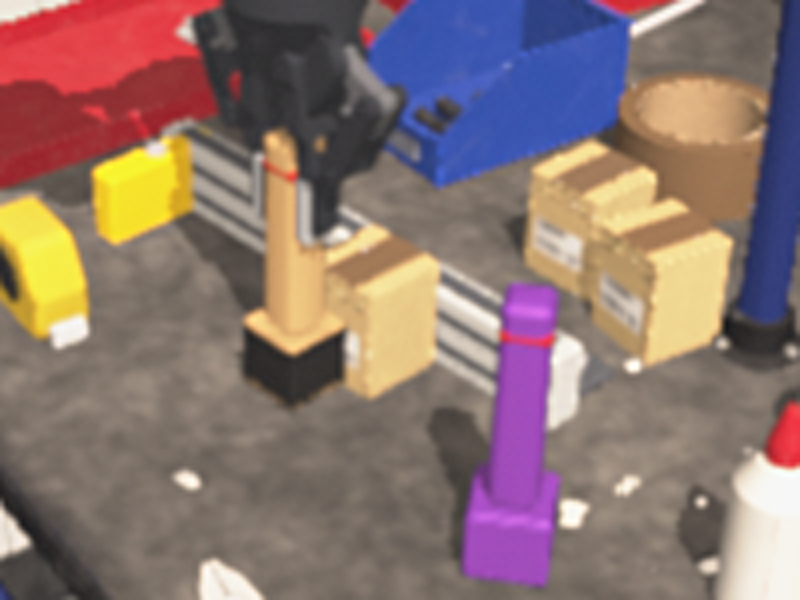

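The box at crop (380,310) sits square beside the fence, with the foot (295,355) on its near face. There is no contact force yet, so I press on in small increments.

Request:
step_arm --steps '[[[0, 1, 0.1, 0, 0, 0, 0], [0, 1.5, 0.2, 0, 0, 0, 0], [0, 2, 0.3, 0, 0, 0, 0], [0, 2, 0.3, 0, 0, 0, 0], [0, 2, 0.3, 0, 0, 0, 0]]]'

```text
t: 6.98
ee_pos: [543.9, 167.8, 100.3]
tcp_rot: [0.233, -3.133, -0.0]
force: [-1.2, 0.2, -2.0]
opening: 23.7
finger_force: 49.5
```

Request:
step_arm --steps '[[[0, 0.5, 0.1, 0, 0, 0, 0], [0, 1, 0.15, 0, 0, 0, 0], [0, 1.5, 0.2, 0, 0, 0, 0], [0, 2, 0.3, 0, 0, 0, 0], [0, 2, 0.3, 0, 0, 0, 0]]]'

```text
t: 7.6
ee_pos: [544.5, 167.9, 100.0]
tcp_rot: [0.233, -3.129, 0.0]
force: [-6.5, -0.7, 2.0]
opening: 23.6
finger_force: 49.9
```

Contact force rises with no further travel, so the box is seated against the fence. Now I back off and go round behind it.

Request:
step_arm --steps '[[[0, -8, -1, 0, 0, 0, 0], [0, -20, -3, 0, 0, 0, 0], [0, -17, -23, 0, 0, 0, 0], [0, -13, -50, 0, 0, 0, 0], [0, -9, -75, 0, 0, 0, 0], [0, -9, -75, 0, 0, 0, 0], [0, 11, -72, 0, 0, 0, 0], [0, 31, -69, 0, 0, 0, 0], [0, 47, -67, 0, 0, 0, 0], [0, 52, -66, 0, 0, 0, 0], [0, 52, -66, 0, 0, 0, 0]]]'

```text
t: 8.98
ee_pos: [597.6, 102.2, 100.1]
tcp_rot: [0.233, -3.132, -0.0]
force: [-0.8, 0.6, -1.8]
opening: 23.1
finger_force: 49.7
```

```bash
python3 -c "
from m import *
side('side5.png',(260,120,460,270))"
```

```text
tcp [597.3 102.2 100.1] local -36.4 -117.5 F [ 0.  -1.  -2.5]
boxtop 364 [-38.47111594 -58.78691827] ((-35.92436599731445, -56.30796813964844), (52.20460891723633, 53.25568771362305), 0.013432112522423267)
```

View pics/side5.png

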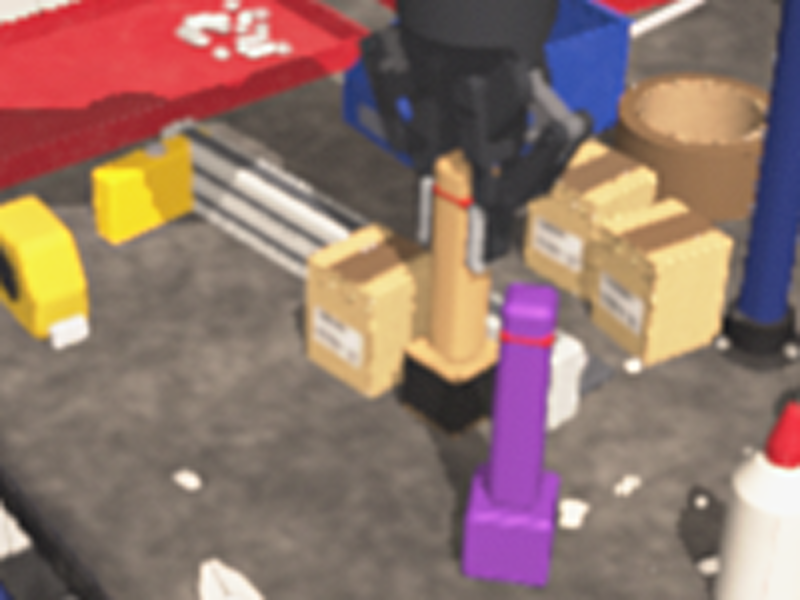

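The box at crop (360,310) is square to the fence (fitted 0.0°) and the stick foot (455,385) is behind it with about 17 mm to go. Feeding now, with a slight bias into the fence.

Request:
step_arm --steps '[[[0, -0.6, 5, 0, 0, 0, 0], [0, -1.3, 9.9, 0, 0, 0, 0], [0, -1.9, 14.9, 0, 0, 0, 0], [0, -2.6, 19.8, 0, 0, 0, 0], [0, -3.3, 24.8, 0, 0, 0, 0], [0, -3.9, 29.8, 0, 0, 0, 0], [0, -4.7, 35.7, 0, 0, 0, 0], [0, -5.5, 41.7, 0, 0, 0, 0], [0, -6.2, 47.6, 0, 0, 0, 0], [0, -7, 53.6, 0, 0, 0, 0], [0, -7.8, 59.5, 0, 0, 0, 0], [0, -8.6, 65.5, 0, 0, 0, 0]]]'

```text
t: 10.52
ee_pos: [589.3, 168.0, 100.3]
tcp_rot: [-0.233, 3.133, 0.0]
force: [0.4, -0.8, -1.0]
opening: 23.6
finger_force: 49.7
```

```bash
python3 -c "
from m import *
side('side6.png',(240,110,440,260))"
```

```text
tcp [589.1 168.8 100.3] local -34.6 -50.5 F [-1.1 -0.4 -3.1]
boxtop 330 [-41.19824594 -15.77800074] ((-38.21577453613281, -24.36202621459961), (85.04550170898438, 50.98777770996094), 85.69954681396484)
```

View pics/side6.png

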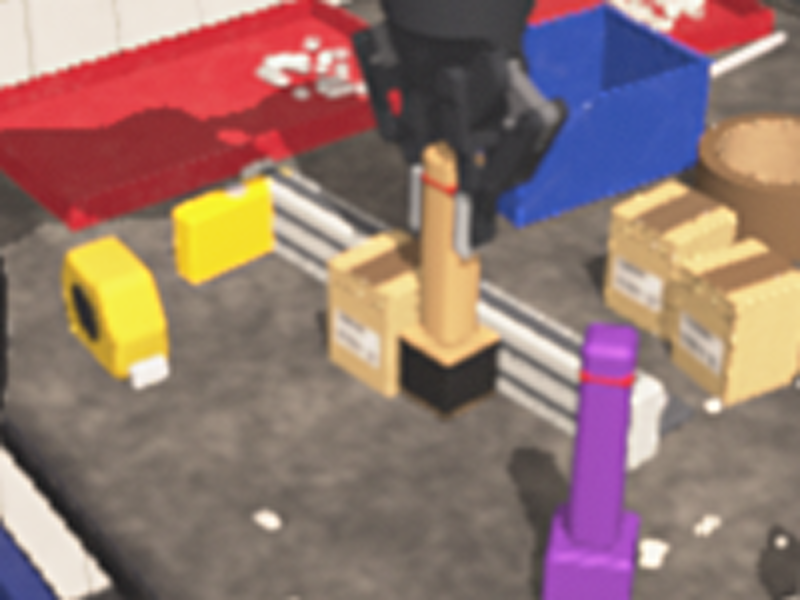

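The box at crop (375,310) stays square on the fence with the foot (450,365) behind it. Continuing the feed.

Request:
step_arm --steps '[[[0, -0.8, 6, 0, 0, 0, 0], [0, -1.7, 12, 0, 0, 0, 0], [0, -2.5, 18, 0, 0, 0, 0], [0, -3.4, 24, 0, 0, 0, 0], [0, -4.2, 30, 0, 0, 0, 0], [0, -5, 36, 0, 0, 0, 0], [0, -5.9, 42, 0, 0, 0, 0], [0, -6.7, 48, 0, 0, 0, 0], [0, -7.6, 54, 0, 0, 0, 0], [0, -8.4, 60, 0, 0, 0, 0], [0, -9.2, 66, 0, 0, 0, 0], [0, -10.1, 72, 0, 0, 0, 0]]]'

```text
t: 12.08
ee_pos: [579.2, 240.0, 100.3]
tcp_rot: [0.233, -3.133, -0.0]
force: [-0.2, -0.7, -2.4]
opening: 23.7
finger_force: 49.7
```

Request:
step_arm --steps '[[[0, -0.7, 5, 0, 0, 0, 0], [0, -1.4, 10, 0, 0, 0, 0], [0, -2.1, 15, 0, 0, 0, 0], [0, -2.8, 20, 0, 0, 0, 0], [0, -3.4, 24, 0, 0, 0, 0], [0, -3.9, 28, 0, 0, 0, 0], [0, -4.3, 31, 0, 0, 0, 0], [0, -4.6, 33, 0, 0, 0, 0], [0, -4.6, 33, 0, 0, 0, 0]]]'

```text
t: 13.2
ee_pos: [574.7, 272.8, 100.4]
tcp_rot: [-0.233, 3.133, 0.001]
force: [1.2, -0.1, -1.8]
opening: 23.8
finger_force: 49.7
```

```bash
python3 -c "
from m import *
side('side7.png',(240,110,400,230))"
```

```text
tcp [574.7 272.7 100.4] local -33.5 54.5 F [ 0.1  0.  -2.7]
boxtop 269 [-41.45087836  89.52604183] ((-38.41431427001953, 82.0985107421875), (85.43633270263672, 51.184635162353516), 86.31666564941406)
```

View pics/side7.png

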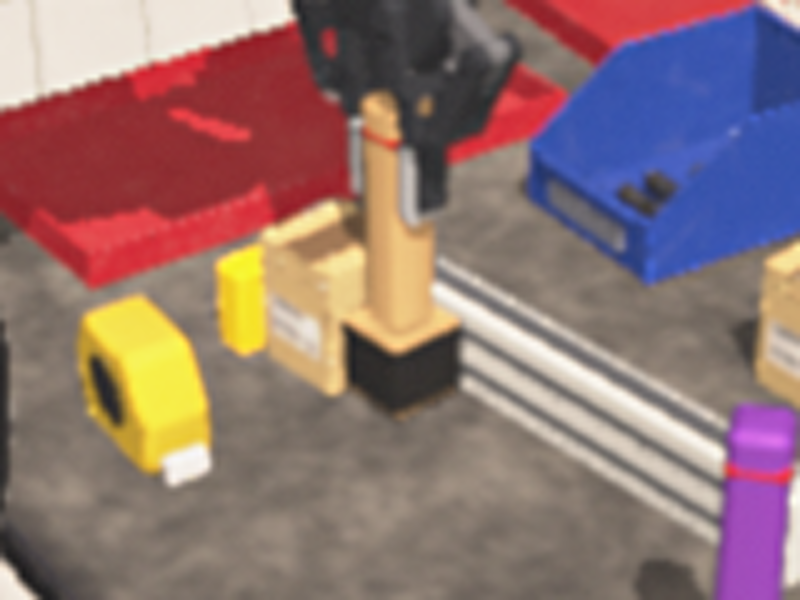

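The box (crop 310,300) is almost at the yellow stop (240,300). I'll creep forward in small steps and watch the force.

Request:
step_arm --steps '[[[0, -0.2, 1.2, 0, 0, 0, 0], [0, -0.4, 2.5, 0, 0, 0, 0], [0, -0.5, 3.5, 0, 0, 0, 0], [0, -0.7, 4.5, 0, 0, 0, 0], [0, -0.7, 5, 0, 0, 0, 0], [0, -0.7, 5, 0, 0, 0, 0]]]'

```text
t: 14.0
ee_pos: [574.0, 277.1, 100.4]
tcp_rot: [-0.233, 3.133, -0.001]
force: [0.4, -3.1, -0.1]
opening: 23.5
finger_force: 49.8
```

Request:
step_arm --steps '[[[0, 0, 0.7, 0, 0, 0, 0], [0, -0.1, 1.4, 0, 0, 0, 0], [0, -0.2, 2, 0, 0, 0, 0], [0, -0.2, 2, 0, 0, 0, 0]]]'

```text
t: 14.5
ee_pos: [574.1, 277.6, 100.5]
tcp_rot: [0.233, -3.133, 0.005]
force: [1.4, -8.9, 1.0]
opening: 23.5
finger_force: 50.3
```

Force rises to 8.9 N with almost no travel, so the box is at the stop. Backing off and setting the stick down.

Request:
step_arm --steps '[[[0, 0.4, -3, 0, 0, 0, 0], [0, 1.2, -8, 0, 0, 0, 0], [0, 2, -14, 0, 0, 0, 0], [0, 2, -14, -1.5, 0, 0, 0], [0, 2, -14, -2.5, 0, 0, 0], [0, 2, -14, -3, 0, 0, 0], [0, 2, -14, -3, 0, 0, 0]]]'

```text
t: 15.38
ee_pos: [575.7, 265.7, 97.3]
tcp_rot: [0.233, -3.133, -0.0]
force: [-0.0, 0.2, -2.4]
opening: 23.0
finger_force: 50.1
```

Request:
step_arm --steps '[[[0, 0, 0, -0.7, 0, 0, 0], [0, 0, 0, -1.4, 0, 0, 0], [0, 0, 0, -2, 0, 0, 0], [0, 0, 0, -2, 0, 0, 0]]]'

```text
t: 15.88
ee_pos: [575.9, 265.8, 97.2]
tcp_rot: [-0.233, 3.131, 0.001]
force: [-3.6, -1.2, 10.2]
opening: 23.4
finger_force: 51.6
```

On the bench. Releasing gently and rising.

Request:
step_arm --steps '[[[0.4, 0, 0, 1, 0, 0, 0], [0.7, 0, 0, 1, 0, 0, 0], [1, 0, 0, 1, 0, 0, 0], [1, 0, 0, 1, 0, 0, 0], [1, 0, 0, 15, 0, 0, 0], [1, 0, 0, 50, 0, 0, 0], [1, 0, 0, 100, 0, 0, 0], [1, 0, 0, 150, 0, 0, 0], [1, -60, 0, 150, 0, 0, 0], [1, -120, 0, 150, 0, 0, 0], [1, -140, -40, 150, 0, 0, 0], [1, -140, -100, 150, 0, 0, 0]]]'

```text
t: 17.38
ee_pos: [434.3, 165.8, 246.8]
tcp_rot: [-0.239, 3.13, 0.001]
force: [0.4, -0.5, -0.1]
opening: 85.2
finger_force: 0.0
```

```bash
python3 -c "
from m import *
look('top8.png',(210,150,370,270))
side('side8.png',(240,110,400,230))
a=cv2.imread('pics/top8.png');b=cv2.imread('pics/side8.png')
cv2.imwrite('pics/fin.png',np.hstack([cv2.resize(a,(400,300)),cv2.resize(b,(400,300))]))
print(robot.state()['t'])"
```

```text
tcp [434.9 159.1 246.6] local -188.6 -37.2 F [ 0.4 -3.1  0.9]
box 537 ((-35.60252380371094, 83.47572326660156), (93.39864349365234, 50.26129913330078), 89.41375732421875)
tcp [435.5 161.7 246.7] local -187.6 -34.7 F [-0.8 -0.4 -1.1]
boxtop 308 [-39.66103565  91.18918336] ((-35.78034210205078, 80.70313262939453), (96.22393035888672, 52.8644905090332), 88.1462631225586)
17.475
```

View pics/fin.png

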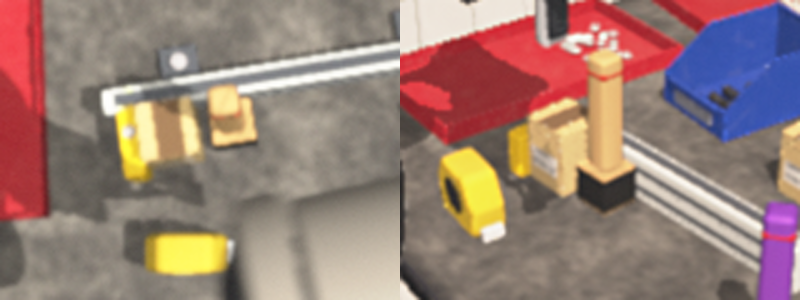

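The box (left crop 165,135) is flush with the fence and the end stop: fitted front edge at y≈130, centre at x≈−35.6. The stick stands upright behind it at (230,115), and the tape measure at (185,252) has not moved.

```bash
python3 -c "
from plant import robot
print(robot.job_done())"
```

```text
the job is handed in; nothing more can be done
None
```

The job is handed in at about 17.5 s of robot time: the box sits squarely against the fence and the yellow end stop, the push stick stands upright on the bench, and the tape measure was not touched.

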